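# Find the slack spring clip by tugging its template, and scrap it

### The job

One of the three spring clips in the rack has lost its grip: find it by tugging the brass templates lightly (5 or 6 N is plenty) straight out towards their rounded ends - a sound clip keeps hold of its template, the slack one lets it slide - and do not drag the templates in the sound clips out of place. While the slack clip still sits in the rack, draw its template right out and lay it flat on top of the steel bench block; then lift that clip out of the rack and put it in the steel dish. The two sound clips stay in the rack with their templates, and the things lying about are left alone.

Things in the scene. Friction and masses are not known exactly. Their poses are not given: they have to be found in the camera images.
- clip_rack: wooden rack fixed to the bench: plank 8 thick, x -16 to 38, 196 along y, clips at y -70, 0, 70. Origin on the bench below the middle cross pin; templates stick out to -x. Each pin lies in two notched cheeks (14.5 to 20.5 either side of the clip's middle, 11 fore and aft, tops 38 above the bench): 1 mm play in x and y, free when lifted 15 mm or more
- clip_a: spring clip: beech body 68 x 20 (x, y), steel upper jaw held down by a coil spring, 43 tall. Origin: centre of its underside, below the cross pin; x to the rear (thumb lever), jaw's mouth to -x. Lower jaw face at z 14, x -34 to -10; lip at x -29. Cross pin along y: 6 dia., 44 long, at z 19. The three clips look alike; two are sound (template holds over 10 N), one is slack (slides at 2 to 4.5 N)
- clip_b: spring clip like clip_a, same frame; sound or slack. Thumb lever (all clips): 18 wide in y, 7 deep, its middle line rises from x 5, z 22 to x 34, z 40 (up to 4 higher with empty jaws). Pinch it across y at x 25, z 35 to 38; the clip (0.14 kg) can be carried by it
- clip_c: spring clip like clip_a, same frame; it may be sound or slack
- template_a: brass plate 68 x 24 x 3 (x, y, z), 0.04 kg, rounded at its -x end; origin: centre of its underside, z up. Starts in the jaws of clip_a at clip frame (-46, 0, 14), axes parallel: its rear 22 mm are in the jaws, template x -34 to +12 stands free, 22 above the bench. It is drawn out along -x and is free after 25 mm
- jaw_a: steel upper jaw of clip_a with its thumb lever, turning on the cross pin; origin: on the pin, at clip frame (0, 0, 19); axes as the clip's (it dips 0.1 rad at the lip with empty jaws). Sprung shut: presses on the template with about 12 N in a sound clip, 3 N in the slack one
- jaw_b: upper jaw of clip_b, like jaw_a
- jaw_c: upper jaw of clip_c, like jaw_a
- template_b: brass plate like template_a, same frame, starting in the jaws of clip_b in the same way
- template_c: brass plate like template_a, same frame, starting in the jaws of clip_c in the same way
- bench_block: steel bench block, 59 (x) x 90 (y) x 30 tall, 0.95 kg, flat dark top; origin: centre of its underside, z up. It stands behind the dish, between the round bur stand (at x 0.62, y 0.065 m, 130 dia., 115 tall) and the torch stand on the bench's left edge (torches to 250 tall near x 0.45, y 0.27 m).
- dish: round shallow steel dish, 135 across its rim, 26 high; flat floor 2 thick and 50 across, then a sloping side; 0.11 kg, loose. Origin: centre of its underside.
- flux_tin: bystander: round tin, 57 dia., 30 tall; origin at the centre of its underside. It stands right of the rack, under the lamp shade (underside 0.5 m above the bench); the lamp arm slopes from there, lower, to the lamp foot behind the bur stand.
- ring_blank: bystander: brass ring blank, 22 dia., 6 tall; origin at the centre of its underside.
- dapping_cube: bystander: small bone-coloured cube, 24 x 26 x 22; origin at the centre of its underside.
- screwdriver: bystander: screwdriver lying down, 154 long; origin at the middle of its underside.
- rubber: bystander: polishing rubber, 33 x 41 x 11; origin at the centre of its underside.

How it is judged:
On the way, in this order (a step that is already met when the one before it is completed fails the run):
1. a clip's template has been drawn right out of its jaws while the clip sits in the rack (((distance between template_a and clip_a above 0.08 m and distance of clip_a from where it was at the start of the episode below 0.015 m) or (distance between template_b and clip_b above 0.08 m and distance of clip_b from where it was at the start of the episode below 0.015 m) or (distance between template_c and clip_c above 0.08 m and distance of clip_c from where it was at the start of the episode below 0.015 m))), for 0.1 s.
2. that template lies flat on the steel bench block, let go, and its clip is still in the rack (((x of template_a in the frame of bench_block between -0.03 and 0.03 m and y of template_a in the frame of bench_block between -0.045 and 0.045 m and z of template_a in the frame of bench_block between 0.025 and 0.036 m and angle between template_a's own z axis and vertical below 0.12 rad and linear speed of template_a below 0.02 m/s and distance of clip_a from where it was at the start of the episode below 0.015 m and contact force between the fingers and template_a below 0.1 N) or (x of template_b in the frame of bench_block between -0.03 and 0.03 m and y of template_b in the frame of bench_block between -0.045 and 0.045 m and z of template_b in the frame of bench_block between 0.025 and 0.036 m and angle between template_b's own z axis and vertical below 0.12 rad and linear speed of template_b below 0.02 m/s and distance of clip_b from where it was at the start of the episode below 0.015 m and contact force between the fingers and template_b below 0.1 N) or (x of template_c in the frame of bench_block between -0.03 and 0.03 m and y of template_c in the frame of bench_block between -0.045 and 0.045 m and z of template_c in the frame of bench_block between 0.025 and 0.036 m and angle between template_c's own z axis and vertical below 0.12 rad and linear speed of template_c below 0.02 m/s and distance of clip_c from where it was at the start of the episode below 0.015 m and contact force between the fingers and template_c below 0.1 N))), for 0.2 s.
At the end, for the whole second after the job is handed in: one clip rests in the dish (origin within 50 mm of its centre), its template flat on the bench block (centre within 30 mm across, 45 mm along, tilt under 7 deg); the other two clips, within 15 mm of their start, hold their templates firmly (jaw over 7 N), slid at most 8 mm; all at rest (((x of template_a in the frame of bench_block between -0.03 and 0.03 m and y of template_a in the frame of bench_block between -0.045 and 0.045 m and z of template_a in the frame of bench_block between 0.025 and 0.036 m and angle between template_a's own z axis and vertical below 0.12 rad and linear speed of each of template_a, clip_a below 0.02 m/s and horizontal distance between clip_a and dish below 0.05 m and z of clip_a in the frame of dish between 0 and 0.06 m and x of template_b in the frame of clip_b between -0.054 and -0.038 m and distance of each of clip_b, clip_c from where it was at the start of the episode below 0.015 m and contact force between jaw_b and template_b above 7 N and x of template_c in the frame of clip_c between -0.054 and -0.038 m and contact force between jaw_c and template_c above 7 N) or (x of template_b in the frame of bench_block between -0.03 and 0.03 m and y of template_b in the frame of bench_block between -0.045 and 0.045 m and z of template_b in the frame of bench_block between 0.025 and 0.036 m and angle between template_b's own z axis and vertical below 0.12 rad and linear speed of each of template_b, clip_b below 0.02 m/s and horizontal distance between clip_b and dish below 0.05 m and z of clip_b in the frame of dish between 0 and 0.06 m and x of template_a in the frame of clip_a between -0.054 and -0.038 m and distance of each of clip_a, clip_c from where it was at the start of the episode below 0.015 m and contact force between jaw_a and template_a above 7 N and x of template_c in the frame of clip_c between -0.054 and -0.038 m and contact force between jaw_c and template_c above 7 N) or (x of template_c in the frame of bench_block between -0.03 and 0.03 m and y of template_c in the frame of bench_block between -0.045 and 0.045 m and z of template_c in the frame of bench_block between 0.025 and 0.036 m and angle between template_c's own z axis and vertical below 0.12 rad and linear speed of each of template_c, clip_c below 0.02 m/s and horizontal distance between clip_c and dish below 0.05 m and z of clip_c in the frame of dish between 0 and 0.06 m and x of template_a in the frame of clip_a between -0.054 and -0.038 m and distance of each of clip_a, clip_b from where it was at the start of the episode below 0.015 m and contact force between jaw_a and template_a above 7 N and x of template_b in the frame of clip_b between -0.054 and -0.038 m and contact force between jaw_b and template_b above 7 N))); the robot touches nothing.
It fails at once if a template has been dragged more than 8 mm along the jaws of a sound clip (one whose jaw presses on it with more than 7 N) ((contact force between jaw_a and template_a above 7 N and not (x of template_a in the frame of clip_a between -0.054 and -0.038 m)) or (contact force between jaw_b and template_b above 7 N and not (x of template_b in the frame of clip_b between -0.054 and -0.038 m)) or (contact force between jaw_c and template_c above 7 N and not (x of template_c in the frame of clip_c between -0.054 and -0.038 m))).
It fails at once if a sound clip has been moved more than 15 mm from its place in the rack ((contact force between jaw_a and template_a above 7 N and not (distance of clip_a from where it was at the start of the episode below 0.015 m)) or (contact force between jaw_b and template_b above 7 N and not (distance of clip_b from where it was at the start of the episode below 0.015 m)) or (contact force between jaw_c and template_c above 7 N and not (distance of clip_c from where it was at the start of the episode below 0.015 m))).
It fails at once if a bystander has been moved more than 30 mm (distance of any of flux_tin, ring_blank, dapping_cube, screwdriver, rubber from where it was at the start of the episode above 0.03 m).
It also fails if it takes over 72 s, if anything falls off the work surface, if the arm or the gripper's body presses on something with over 40 N, if the wrist force passes 120 N, or if a joint passes its speed limit or range.

### The arm

A 7-joint arm with a two-finger parallel gripper is mounted at the origin on a cart in front of the work surface, level with it; the furniture and walls round the work are solid. World frame = base frame: x ahead of the robot, y to its left, z up, the work surface at z = 0. Lengths are in m, angles in rad, forces in N, time in s.
With the tool pointing down it reaches from about 0.4 to 0.85 m from the base axis. Payload 10.4 kg.
Tool frame: the origin (TCP) lies between the finger pads; the fingertips stand 11 mm ahead of it and the grasp point (between the pads) lies 8 mm behind it (tip_reach is the distance from the TCP to the fingertips, in m); z points along the fingers, y is the line along which they close (so a half turn about z gives the same grasp; the last joint's range is limited). The gripper opens to 85 mm and grips with 20 to 120 N. Pads are 22 mm wide; open, the fingers measure 114 mm over their backs; the gripper's body (76 mm by 85 mm) begins 54 mm behind the grasp point. The pads swing forward as they close: fully open they stand 13 mm farther back than shut.
Start: joints at [-1.363, 0.332, -0.065, 1.46, 0.022, 1.35, -0.088], TCP at [0.143, 0.608, 0.242] pointing down, gripper open.
Joint ranges: [-2.6, 2.6], [-0.5, 2.12], [-1.47, 1.34], [0.16, 2.42], [-1.27, 4.41], [0.06, 2.06], [-2.6, 2.6]. Speed limits (rad/s): [2.22, 2.22, 2.79, 2.79, 3.14, 3.14, 3.14].

### API

Orientations are given as a unit quaternion [x, y, z, w].
In Python, from workcell import * gives the robot as it stands.
- The arm moves only by the shell command python3 -m inch 'ROWS' [OPENING] [FORCE]. ROWS is JSON, a list of rows, each an object with "slide": the shift along the world's x, y, z in m, a list of three; "yaw": the turn about the world's z in rad. A call has 1 to 20 rows; each row is the pose to reach, as a shift and turn from the pose commanded when the call began; what a row does not reach only later rows make up. A row lasts 1/12 s, in which the tool goes at most 41.7 mm and 7.16 degrees, less where a joint would pass 70% of its speed; a pose out of reach is approached as far as the arm can. A call with a gripper value outside its range is refused whole. OPENING is the closure in counts, from 0 (fully open) to 255 (shut), set as the call begins (- or left out, the last holds). The fingers move at their own pace and stop on an object; FORCE is the grip in N (left out, the last holds). Time passes only in rows, so rows that repeat a pose let the fingers close. It gives the time, the measured TCP pose, the force, the opening and the grip force at its end, in the units of the state.
- get_obs(): the state, without advancing time (a new reading comes with each control period).
- camera(name): name is "side" or "top" or "wrist"; returns a dict with "frame" (420x560x3 uint8, red, green, blue), "fx", "fy", "cx", "cy" (pixels), "extrinsics" (4x4, takes a point from world to camera coordinates). Camera axes: x right, y down, z forward; pixel columns grow to the right and rows downward; lengths in m; the calibration is good to about 2 mm. A picture is of the moment at which its call begins. There is no depth.
- hand_in(): hands the job in; it is judged then, once.
The state is a dict: "clock": time; "joint_pos": joint angles; "joint_velocities": joint speeds; "tau": joint torques, N m; "position": TCP position; "ee_rot": TCP orientation; "ft_force": force on the tool from outside, world axes, zero at the start; "torque": the same for the moment, N m; "grip_width": opening from 0.0 (shut) to 1.0 (fully open); "grasp_force": force on a finger pad.
Only numpy, scipy, OpenCV 4.12 (cv2) and the standard library are available. Lean on these libraries where they do the work, as an engineer would, in place of code of your own. Each camera call takes 0.05 s, during which the arm holds its last target. There are 200 camera calls.

## Working session

There is one attempt and no reset: what is moved stays moved. The work goes in short steps, Python scripts to look and compute and a shell command to move; the robot and the scene stay as the last step left them, time stands still between calls to the robot, and variables do not carry over. Pictures are saved under pics/ and viewed, at most 12 in all, crops included, and the job is handed in when it is done.

```bash
mkdir -p pics; python3 - <<'E'
from workcell import *
import cv2, numpy as np
for n in ("top","side"):
    c=camera(n); cv2.imwrite(f"pics/{n}0.png",cv2.cvtColor(c["frame"],cv2.COLOR_RGB2BGR))
    E=np.array(c["extrinsics"]); print(n,c["fx"],c["cx"],c["cy"],(-E[:3,:3].T@E[:3,3]).round(3),E[:3,:3].round(3).tolist())
o=get_obs(); print(o)
E
```

```text
top 478.46926904853296 278.05214749012373 208.4289316121334 [ 0.468 -0.057  0.927] [[0.024, -1.0, -0.002], [-0.991, -0.024, -0.133], [0.133, 0.005, -0.991]]
side 383.2949218121617 287.7486188647784 210.44270621368537 [-0.02   0.436  0.381] [[-0.625, -0.78, 0.001], [-0.298, 0.238, -0.925], [0.721, -0.578, -0.381]]
{'clock': 0.1, 'joint_pos': array([-1.36258833,  0.33279805, -0.06468829,  1.4608145 ,  0.02160421,
        1.34991389, -0.0885286 ]), 'joint_velocities': array([ 5.07592110e-04, -1.07513983e-03,  1.12178355e-03, -1.62684655e-03,
       -2.85814134e-04,  9.07033889e-05, -7.26405082e-04]), 'tau': array([ 1.10363831e-03, -6.26740837e+01,  4.87163127e-02, -3.92427278e+01,
        1.61434704e-02,  6.89729219e-03, -7.40445785e-07]), 'position': array([0.14291705, 0.60812441, 0.24162254]), 'ee_rot': array([ 1.15158133e-01,  9.93346979e-01, -6.17887992e-04, -3.98248966e-05]), 'ft_force': array([-0.00098434, -0.66176741, -0.47733204]), 'torque': array([ 0.00546629, -0.00938643, -0.01890567]), 'grasp_force': 0.0, 'grip_width': 0.9964072384735205}
```

View pics/top0.png

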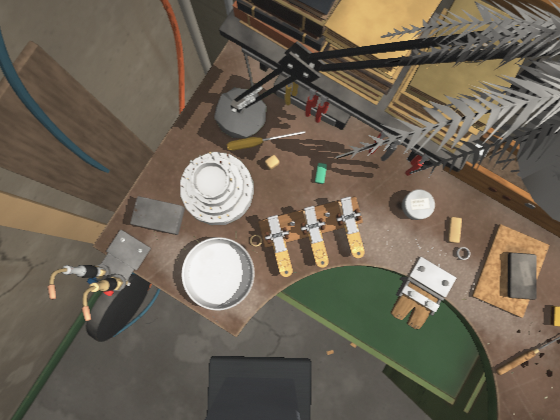

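View pics/side0.png

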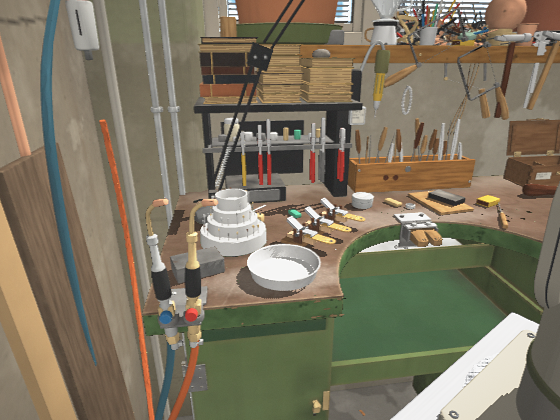

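The top view shows the three clips with their templates at about (285,273), (322,262) and (358,253). The bench block is at (157,215), the dish at (218,273), the cube at (272,161) and the ring at (255,240). I'll enlarge these areas to measure them.

```bash
cat > h.py <<'E'
import cv2, numpy as np
def pw(c,u,v,z):
    E=np.array(c["extrinsics"]);R=E[:3,:3];o=-R.T@E[:3,3]
    d=R.T@np.array([(u-c["cx"])/c["fx"],(v-c["cy"])/c["fy"],1]);return o+d*(z-o[2])/d[2]
def wp(c,P):
    E=np.array(c["extrinsics"]);q=np.atleast_2d(P)@E[:3,:3].T+E[:3,3]
    return np.c_[q[:,0]/q[:,2]*c["fx"]+c["cx"],q[:,1]/q[:,2]*c["fy"]+c["cy"]]
def crop(c,u0,v0,u1,v1,s,name,polys=()):
    im=cv2.cvtColor(c["frame"],cv2.COLOR_RGB2BGR)[v0:v1,u0:u1]
    im=cv2.resize(im,None,fx=s,fy=s,interpolation=cv2.INTER_CUBIC)
    for p in polys: cv2.polylines(im,[np.int32((np.array(p)-[u0,v0]+.5)*s)],True,(255,0,255),1)
    for k in range((u0//10+1)*10,u1,10): cv2.line(im,(int((k-u0)*s),0),(int((k-u0)*s),8 if k%50 else 20),(0,255,0),1)
    for k in range((v0//10+1)*10,v1,10): cv2.line(im,(0,int((k-v0)*s)),(8 if k%50 else 20,int((k-v0)*s)),(0,255,0),1)
    cv2.imwrite(name,im)
E
python3 - <<'E'
from workcell import *
from h import *
c=camera("top"); crop(c,240,180,380,285,5.7,"pics/t1.png")
crop(c,90,150,270,285,4.4,"pics/t2.png")
E
```

```text
(no output)
```

View pics/t1.png

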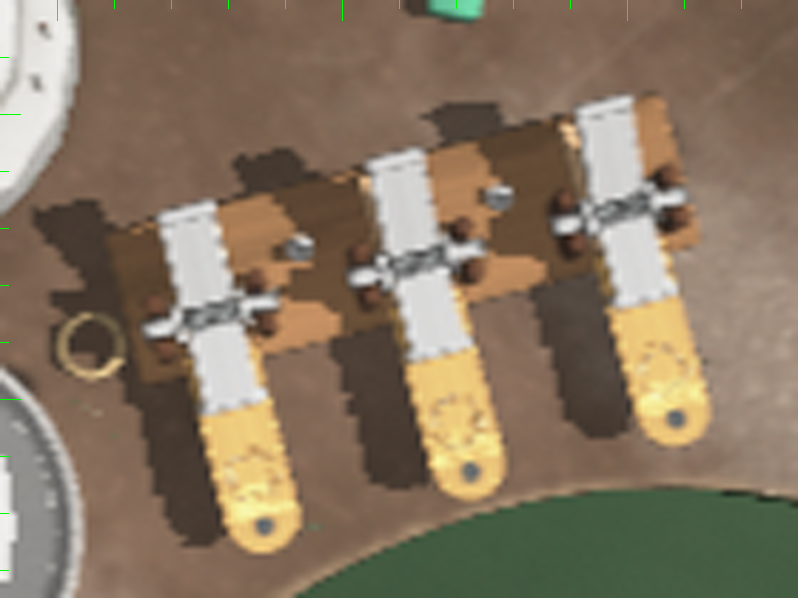

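View pics/t2.png

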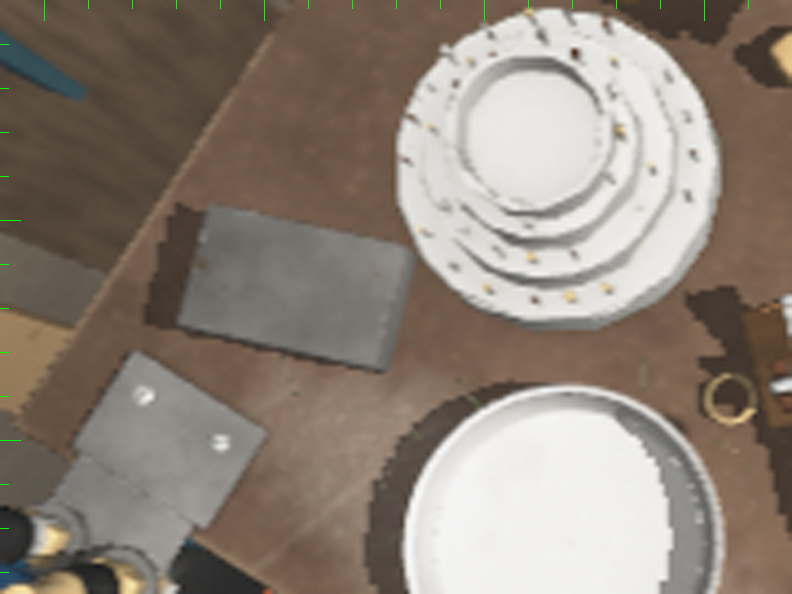

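The first crop shows pin ends and template tips clearly. In the second, the block's top corners are at about (212,205), (412,248), (385,371) and (178,325), and the dish rim spans crop x 403–723 with its top at y 384. Next I'll fit the poses.

```bash
cat > fit.py <<'E'
from workcell import *
from h import *
from scipy.optimize import least_squares
c=camera("top")
def loc(p,P): 
    x,y,a=p; P=np.array(P,float); R=np.array([[np.cos(a),-np.sin(a)],[np.sin(a),np.cos(a)]])
    return np.c_[P[:,:2]@R.T+[x,y],P[:,2]]
L=[];U=[]
for y,(a,b,t) in zip((70,0,-70),(((147,330),(278,302),(265,552)),((352,277),(483,249),(470,498)),((555,225),(687,197),(675,445)))):
    L+=[(0,y+22,27),(0,y-22,27),(-80,y,25)]; U+=[a,b,t]
def fit(L,U,p0):
    L=np.array(L)/1000
    r=least_squares(lambda p:(wp(c,loc(p,L))-U).ravel(),p0); return r.x,np.abs(r.fun).max()
r,e=fit(L,np.array(U)/5.7+[240,180],[.45,-.1,.2]); print("rack",r.round(4),e)
b,e=fit([(29.5,45,30),(29.5,-45,30),(-29.5,-45,30),(-29.5,45,30)],np.array([(212,205),(412,248),(385,371),(178,325)])/4.4+[90,150],[.45,.2,-.2]); print("block",b.round(4),e)
print("dish",pw(c,218,273,.026).round(4))
print("ring",pw(c,240+90/5.7,180+345/5.7,.006).round(3), "cube",pw(c,272,161,.02).round(3),"tin",pw(c,419,204,.03).round(3))
print("tips",loc(r,np.array([(-80,70,22),(-80,0,22),(-80,-70,22)])/1000).round(4).tolist())
print("clips",loc(r,np.array([(0,70,8),(0,0,8),(0,-70,8)])/1000).round(4).tolist())
print("levers",loc(r,np.array([(25,70,8),(25,0,8),(25,-70,8)])/1000).round(4).tolist())
E
python3 fit.py
```

```text
rack [ 0.5565 -0.1193  0.2629] 1.0284511853585627
block [ 0.5697  0.1746 -0.1892] 1.5143188015134115
dish [0.4644 0.0563 0.026 ]
ring [ 0.528 -0.011  0.006] cube [ 0.682 -0.039  0.02 ] tin [ 0.603 -0.319  0.03 ]
tips [[0.461, -0.0725, 0.022], [0.4792, -0.1401, 0.022], [0.4974, -0.2077, 0.022]]
clips [[0.5383, -0.0517, 0.008], [0.5565, -0.1193, 0.008], [0.5747, -0.1869, 0.008]]
levers [[0.5624, -0.0452, 0.008], [0.5806, -0.1128, 0.008], [0.5988, -0.1804, 0.008]]
```

```bash
python3 -m inch '[{"slide":[0,0,0.16],"yaw":0},{"slide":[0,0,0.16],"yaw":0},{"slide":[0,0,0.16],"yaw":0},{"slide":[0,0,0.16],"yaw":0},{"slide":[0,0,0.16],"yaw":0},{"slide":[0.257,-0.408,0.16],"yaw":0.494},{"slide":[0.257,-0.408,0.16],"yaw":0.494},{"slide":[0.257,-0.408,0.16],"yaw":0.494},{"slide":[0.257,-0.408,0.16],"yaw":0.494},{"slide":[0.257,-0.408,0.16],"yaw":0.494},{"slide":[0.257,-0.408,0.16],"yaw":0.494},{"slide":[0.257,-0.408,0.16],"yaw":0.494},{"slide":[0.257,-0.408,0.16],"yaw":0.494},{"slide":[0.257,-0.408,0.16],"yaw":0.494},{"slide":[0.257,-0.408,0.16],"yaw":0.494},{"slide":[0.257,-0.408,0.16],"yaw":0.494},{"slide":[0.257,-0.408,0.16],"yaw":0.494},{"slide":[0.257,-0.408,0.16],"yaw":0.494},{"slide":[0.257,-0.408,0.16],"yaw":0.494},{"slide":[0.257,-0.408,0.16],"yaw":0.494}]' 110 20
```

```text
clock: 1.87
position: [0.3995, 0.2011, 0.4022]
ee_rot: [-0.132, 0.991, 0.0, -0.0]
ft_force: [-1.3, 0.4, 0.1]
grip_width: 0.566
grasp_force: 0.0
```

```bash
python3 -m inch '[{"slide":[0.05,-0.16,-0.1]},{"slide":[0.05,-0.16,-0.1]},{"slide":[0.05,-0.16,-0.1]},{"slide":[0.05,-0.16,-0.1]},{"slide":[0.05,-0.16,-0.1]},{"slide":[0.086,-0.267,-0.3]},{"slide":[0.086,-0.267,-0.3]},{"slide":[0.086,-0.267,-0.3]},{"slide":[0.086,-0.267,-0.3]},{"slide":[0.086,-0.267,-0.3]},{"slide":[0.086,-0.267,-0.3]},{"slide":[0.086,-0.267,-0.3]},{"slide":[0.086,-0.267,-0.3]},{"slide":[0.086,-0.267,-0.3]}]'
python3 - <<'E'
from workcell import *
from h import *
c=camera("wrist")
r=[0.5565,-0.1193,0.2629]
def loc(P):
    a=r[2];R=np.array([[np.cos(a),-np.sin(a)],[np.sin(a),np.cos(a)]]);P=np.array(P)/1000
    return np.c_[P[:,:2]@R.T+r[:2],P[:,2]]
polys=[wp(c,loc([(-80,y,25),(-68,y+12,25),(-30,y+12,25),(-30,y-12,25),(-68,y-12,25)])) for y in (70,0,-70)]
crop(c,0,0,560,420,1.4,"pics/w1.png",polys)
print(get_obs()["position"])
E
```

```text
[0.3993484  0.20149883 0.40215519]invalid input
```

View pics/w1.png

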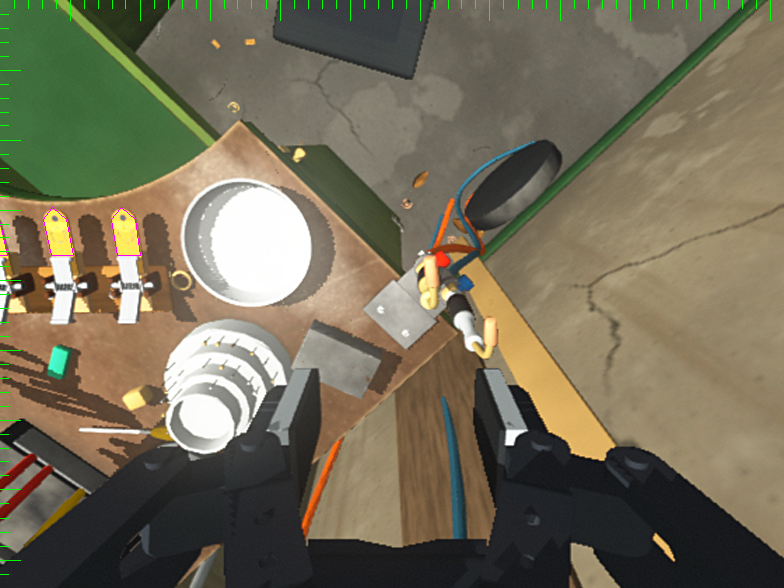

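The move was refused because the rows lacked yaw. From above, the fitted template outlines (magenta, near (57,232) and (123,232)) match the real templates well.

```bash
python3 -m inch '[{"slide":[0.05,-0.16,-0.1],"yaw":0},{"slide":[0.05,-0.16,-0.1],"yaw":0},{"slide":[0.05,-0.16,-0.1],"yaw":0},{"slide":[0.05,-0.16,-0.1],"yaw":0},{"slide":[0.05,-0.16,-0.1],"yaw":0},{"slide":[0.086,-0.267,-0.3],"yaw":0},{"slide":[0.086,-0.267,-0.3],"yaw":0},{"slide":[0.086,-0.267,-0.3],"yaw":0},{"slide":[0.086,-0.267,-0.3],"yaw":0},{"slide":[0.086,-0.267,-0.3],"yaw":0},{"slide":[0.086,-0.267,-0.3],"yaw":0},{"slide":[0.086,-0.267,-0.3],"yaw":0},{"slide":[0.086,-0.267,-0.3],"yaw":0},{"slide":[0.086,-0.267,-0.3],"yaw":0}]'
python3 - <<'E'
from workcell import *
from h import *
c=camera("wrist")
r=[0.5565,-0.1193,0.2629]
def loc(P):
    a=r[2];R=np.array([[np.cos(a),-np.sin(a)],[np.sin(a),np.cos(a)]]);P=np.array(P)/1000
    return np.c_[P[:,:2]@R.T+r[:2],P[:,2]]
polys=[wp(c,loc([(-80,y,25),(-68,y+12,25),(-30,y+12,25),(-30,y-12,25),(-68,y-12,25)])) for y in (70,0,-70)]
crop(c,0,0,560,420,1.4,"pics/w2.png",polys)
print(get_obs()["position"],get_obs()["ft_force"])
E
```

```text
clock: 3.08
position: [0.4867, -0.0651, 0.1034]
ee_rot: [-0.132, 0.991, 0.0, 0.001]
ft_force: [-0.4, 0.7, 0.3]
grip_width: 0.568
grasp_force: 0.0
[ 0.48691913 -0.0650144   0.10374997] [0.7597344  0.51285539 0.47026968]
```

View pics/w2.png

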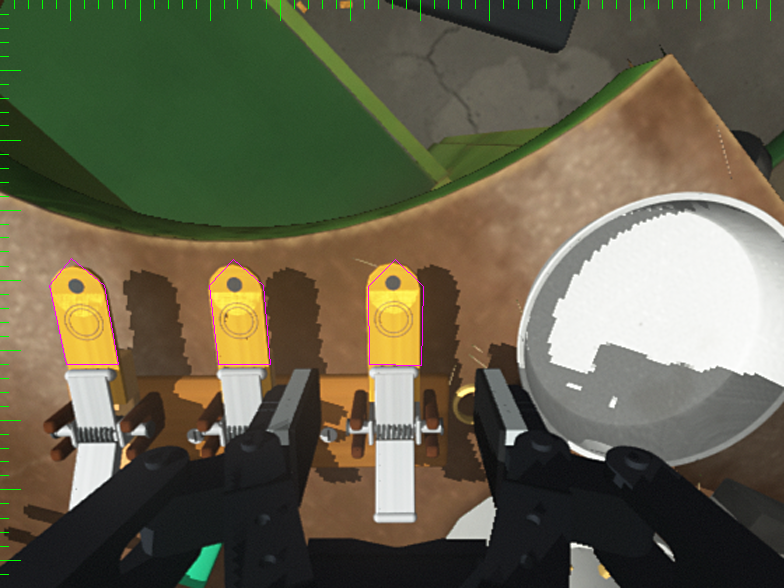

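The outlines sit within about 1 mm of the templates. The left template, at about (395,320), is centred between the fingers, so I'll descend and grip.

```bash
python3 -m inch '[{"slide":[0,0,-0.035],"yaw":0},{"slide":[0,0,-0.06],"yaw":0},{"slide":[0,0,-0.075],"yaw":0},{"slide":[0,0,-0.075],"yaw":0},{"slide":[0,0,-0.075],"yaw":0}]' && python3 -m inch '[{"slide":[0,0,0],"yaw":0},{"slide":[0,0,0],"yaw":0},{"slide":[0,0,0],"yaw":0},{"slide":[0,0,0],"yaw":0},{"slide":[0,0,0],"yaw":0},{"slide":[0,0,0],"yaw":0},{"slide":[0,0,0],"yaw":0},{"slide":[0,0,0],"yaw":0},{"slide":[0,0,0],"yaw":0},{"slide":[0,0,0],"yaw":0}]' 255 20
```

```text
clock: 3.55
position: [0.4865, -0.0657, 0.0283]
ee_rot: [-0.132, 0.991, 0.0, 0.0]
ft_force: [-0.2, 0.2, -0.1]
grip_width: 0.57
grasp_force: 0.0
clock: 4.38
position: [0.4864, -0.0665, 0.0275]
ee_rot: [-0.131, 0.991, 0.0, 0.0]
ft_force: [2.8, 1.4, 3.7]
grip_width: 0.271
grasp_force: 21.7
```

```bash
python3 - <<'E'
from workcell import *
from h import *
c=camera("side"); o=get_obs(); print(o["position"],o["ft_force"],o["torque"])
crop(c,230,170,380,282,5.3,"pics/s1.png")
E
```

```text
[ 0.4864386  -0.06650229  0.02753921] [2.79676127 1.51623397 3.12627357] [ 0.44930189 -0.90307304 -0.00964793]
```

View pics/s1.png

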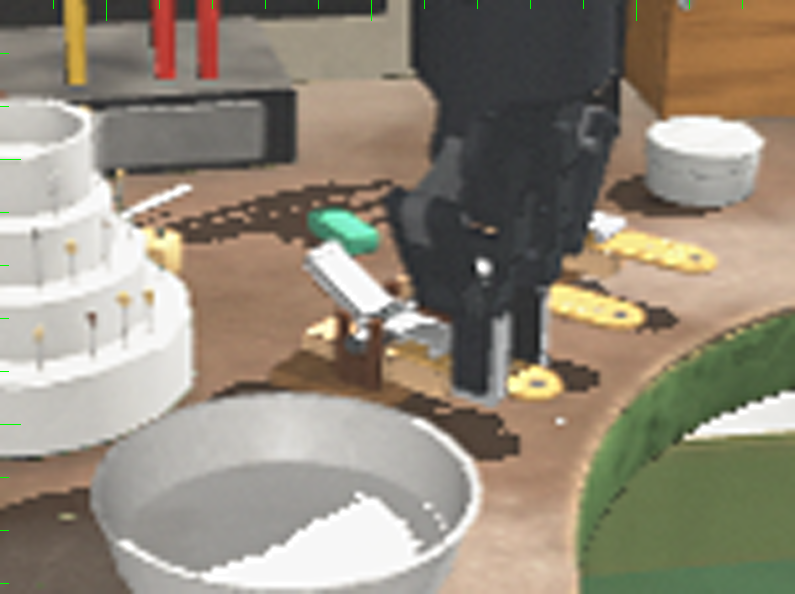

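The side view shows the fingertips at about (480,395) gripping the left template, only a few mm below it. I'll tug in small steps.

```bash
for i in 1; do python3 -m inch '[{"slide":[-0.0005,-0.0001,0],"yaw":0},{"slide":[-0.001,-0.0003,0],"yaw":0},{"slide":[-0.001,-0.0003,0],"yaw":0}]'; python3 -m inch '[{"slide":[-0.0005,-0.0001,0],"yaw":0},{"slide":[-0.001,-0.0003,0],"yaw":0},{"slide":[-0.001,-0.0003,0],"yaw":0}]'; done
```

```text
clock: 4.68
position: [0.4855, -0.0669, 0.0276]
ee_rot: [-0.131, 0.991, -0.0, 0.001]
ft_force: [4.9, 1.1, 4.1]
grip_width: 0.269
grasp_force: 21.7
clock: 4.93
position: [0.4845, -0.0672, 0.0276]
ee_rot: [-0.131, 0.991, -0.0, 0.001]
ft_force: [5.5, 1.5, 4.0]
grip_width: 0.269
grasp_force: 21.6
```

```bash
python3 -m inch '[{"slide":[-0.0005,-0.0001,0],"yaw":0},{"slide":[-0.001,-0.0003,0],"yaw":0},{"slide":[-0.001,-0.0003,0],"yaw":0}]'; python3 -m inch '[{"slide":[-0.0005,-0.0001,0],"yaw":0},{"slide":[-0.001,-0.0003,0],"yaw":0},{"slide":[-0.001,-0.0003,0],"yaw":0}]'
```

```text
clock: 5.18
position: [0.4834, -0.0675, 0.0275]
ee_rot: [-0.131, 0.991, -0.0, 0.001]
ft_force: [4.7, 1.3, 3.7]
grip_width: 0.269
grasp_force: 21.6
clock: 5.43
position: [0.4824, -0.0678, 0.0275]
ee_rot: [-0.131, 0.991, -0.0, 0.0]
ft_force: [5.0, 1.2, 2.8]
grip_width: 0.27
grasp_force: 21.6
```

```bash
python3 - <<'E'
from workcell import *
from h import *
c=camera("side"); crop(c,230,170,380,282,5.3,"pics/s2.png")
for n in ("s1","s2"):
    h=cv2.cvtColor(cv2.imread(f"pics/{n}.png"),cv2.COLOR_BGR2HSV)[355:405,500:600]
    m=(h[...,0]>15)&(h[...,0]<30)&(h[...,1]>110)&(h[...,2]>140); y,x=np.nonzero(m); print(n,x.max()+500,y[x>x.max()-8].mean()+355,m.sum())
E=np.array([[.4610,-.0725,.024]]);print((wp(c,E+[-.0039,-.001,0])-wp(c,E))*5.3)
E
```

```text
s1 564 385.7227722772277 758
s2 574 387.0925925925926 810
[[9.15857593 2.91826756]]
```

The template tip moved with the fingers by about 4.3 mm at roughly 5 N, so the left clip (y +70) is the slack one. Now I'll draw its template right out, lift it and carry it to the block.

```bash
python3 -m inch '[{"slide":[-0.005,-0.0013,0],"yaw":0},{"slide":[-0.01,-0.0026,0],"yaw":0},{"slide":[-0.015,-0.0039,0],"yaw":0},{"slide":[-0.02,-0.0052,0],"yaw":0},{"slide":[-0.025,-0.0065,0],"yaw":0},{"slide":[-0.03,-0.0081,0],"yaw":0},{"slide":[-0.0386,-0.0104,0],"yaw":0},{"slide":[-0.0386,-0.0104,0],"yaw":0},{"slide":[-0.0386,-0.0104,0],"yaw":0}]' - 30 && python3 -m inch '[{"slide":[0,0,0.03],"yaw":0},{"slide":[0,0,0.06],"yaw":0},{"slide":[0,0,0.09],"yaw":0},{"slide":[0,0,0.12],"yaw":0},{"slide":[0,0,0.14],"yaw":0},{"slide":[0.015,0.03,0.14],"yaw":-0.1},{"slide":[0.03,0.06,0.14],"yaw":-0.2},{"slide":[0.045,0.09,0.14],"yaw":-0.3},{"slide":[0.06,0.12,0.14],"yaw":-0.4},{"slide":[0.07,0.15,0.14],"yaw":-0.45},{"slide":[0.08,0.18,0.14],"yaw":-0.452},{"slide":[0.1,0.22,0.14],"yaw":-0.452},{"slide":[0.119,0.259,0.14],"yaw":-0.452},{"slide":[0.119,0.259,0.14],"yaw":-0.452},{"slide":[0.119,0.259,0.14],"yaw":-0.452},{"slide":[0.119,0.259,0.14],"yaw":-0.452}]'
python3 - <<'E'
from workcell import *
from h import *
o=get_obs();print(o["position"],o["grip_width"],o["ft_force"])
c=camera("top");crop(c,90,150,290,290,4,"pics/t3.png")
E
```

```text
clock: 6.23
position: [0.4427, -0.0782, 0.0272]
ee_rot: [-0.131, 0.991, 0.0, -0.0]
ft_force: [-0.1, 0.5, -1.7]
grip_width: 0.267
grasp_force: 30.4
clock: 7.57
position: [0.5623, 0.1808, 0.1669]
ee_rot: [0.094, 0.996, -0.001, -0.0]
ft_force: [0.2, -0.1, -1.4]
grip_width: 0.263
grasp_force: 30.4
[0.5623278  0.18081136 0.16687061] 0.26327258335832626 [ 0.23924357 -0.08261341 -1.39682833]
```

View pics/t3.png

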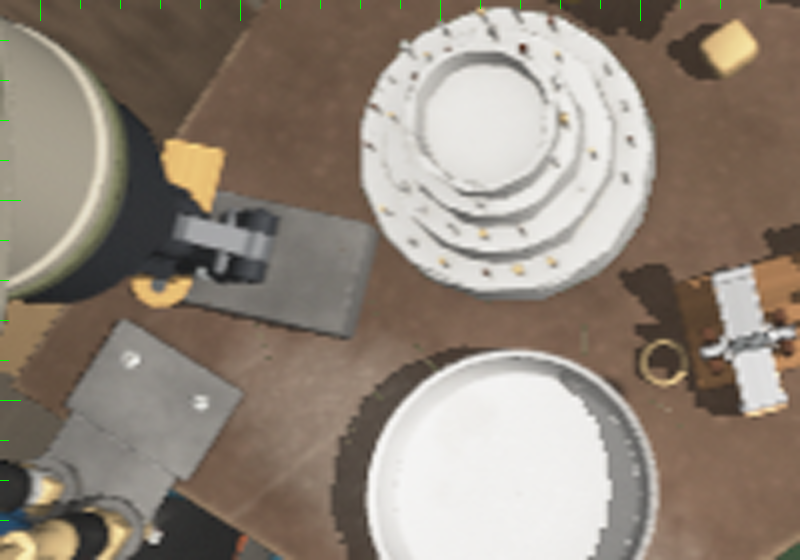

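The template is held flat over the block, spanning roughly (190,165) to (160,290) in the crop, and the slack clip is still in the rack. I'll lower it until it touches.

```bash
python3 -m inch '[{"slide":[0,0,-0.03],"yaw":0},{"slide":[0,0,-0.06],"yaw":0},{"slide":[0,0,-0.09],"yaw":0},{"slide":[0,0,-0.11],"yaw":0},{"slide":[0,0,-0.12],"yaw":0},{"slide":[0,0,-0.122],"yaw":0},{"slide":[0,0,-0.122],"yaw":0}]'; for i in 1; do python3 -m inch '[{"slide":[0,0,-0.001],"yaw":0},{"slide":[0,0,-0.002],"yaw":0},{"slide":[0,0,-0.002],"yaw":0}]';python3 -m inch '[{"slide":[0,0,-0.001],"yaw":0},{"slide":[0,0,-0.001],"yaw":0}]'; python3 -m inch '[{"slide":[0,0,-0.001],"yaw":0},{"slide":[0,0,-0.001],"yaw":0}]'; done | grep -E "posi|ft"
```

```text
clock: 8.2
position: [0.5626, 0.1801, 0.0459]
ee_rot: [0.095, 0.995, 0.0, 0.0]
ft_force: [-0.1, 0.8, 0.3]
grip_width: 0.262
grasp_force: 30.4
position: [0.563, 0.1811, 0.0444]
ft_force: [-1.0, 1.0, -1.2]
position: [0.5625, 0.181, 0.0427]
ft_force: [-0.1, 0.1, -1.1]
position: [0.5624, 0.1809, 0.0413]
ft_force: [-0.2, 0.0, -0.2]
```

```bash
(python3 -m inch '[{"slide":[0,0,-0.001],"yaw":0},{"slide":[0,0,-0.001],"yaw":0}]';python3 -m inch '[{"slide":[0,0,-0.001],"yaw":0},{"slide":[0,0,-0.001],"yaw":0}]';python3 -m inch '[{"slide":[0,0,-0.001],"yaw":0},{"slide":[0,0,-0.001],"yaw":0}]') | grep -E "posi|ft"
```

```text
position: [0.5625, 0.1809, 0.0413]
ft_force: [-4.4, -1.5, 11.2]
position: [0.5625, 0.1809, 0.0412]
ft_force: [-8.5, -3.1, 21.8]
position: [0.5625, 0.181, 0.0411]
ft_force: [-15.1, -4.0, 32.7]
```

The fingertips touch the block at TCP z 0.041, so I'll take off the load and release.

```bash
python3 -m inch '[{"slide":[0,0,0.0028],"yaw":0},{"slide":[0,0,0.0028],"yaw":0},{"slide":[0,0,0.0028],"yaw":0}]' | grep -E "posi|ft"; python3 -m inch '[{"slide":[0,0,0],"yaw":0},{"slide":[0,0,0],"yaw":0},{"slide":[0,0,0],"yaw":0},{"slide":[0,0,0],"yaw":0},{"slide":[0,0,0],"yaw":0},{"slide":[0,0,0],"yaw":0}]' 110 && python3 -m inch '[{"slide":[0,0,0.03],"yaw":0},{"slide":[0,0,0.06],"yaw":0},{"slide":[0,0,0.1],"yaw":0},{"slide":[0,0,0.13],"yaw":0},{"slide":[0,0,0.13],"yaw":0}]'
python3 - <<'E'
from workcell import *
from h import *
c=camera("wrist"); crop(c,0,0,560,420,1.3,"pics/w3.png")
E
```

```text
position: [0.5625, 0.181, 0.0413]
ft_force: [-2.9, -0.9, 7.3]
clock: 10.03
position: [0.5623, 0.1808, 0.041]
ee_rot: [0.094, 0.996, -0.0, -0.0]
ft_force: [0.2, -0.4, -0.4]
grip_width: 0.572
grasp_force: 0.0
clock: 10.45
position: [0.5653, 0.1815, 0.1778]
ee_rot: [0.094, 0.996, 0.003, 0.004]
ft_force: [0.9, -0.5, 0.5]
grip_width: 0.571
grasp_force: 0.0
```

View pics/w3.png

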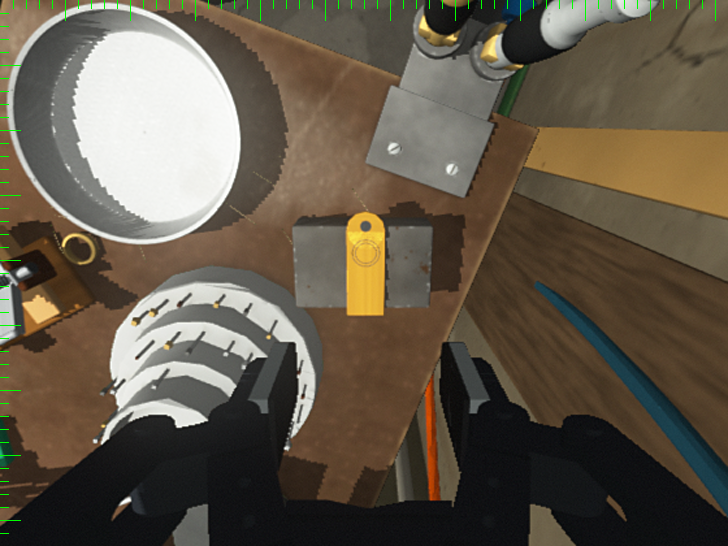

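The template lies flat and centred on the block, at about (366,265). Next I'll go to the slack clip's thumb lever.

```bash
python3 -m inch '[{"slide":[0.001,-0.035,0],"yaw":0.1},{"slide":[0.001,-0.07,0],"yaw":0.2},{"slide":[0.001,-0.105,0],"yaw":0.3},{"slide":[0.001,-0.14,0],"yaw":0.4},{"slide":[0.001,-0.175,0],"yaw":0.452},{"slide":[0.001,-0.21,0],"yaw":0.452},{"slide":[0.001,-0.2257,0],"yaw":0.452},{"slide":[0.001,-0.2257,0],"yaw":0.452},{"slide":[0.001,-0.2257,0],"yaw":0.452},{"slide":[0.001,-0.2257,-0.03],"yaw":0.452},{"slide":[0.001,-0.2257,-0.06],"yaw":0.452},{"slide":[0.001,-0.2257,-0.08],"yaw":0.452},{"slide":[0.001,-0.2257,-0.09],"yaw":0.452},{"slide":[0.001,-0.2257,-0.09],"yaw":0.452},{"slide":[0.001,-0.2257,-0.09],"yaw":0.452}]'
python3 - <<'E'
from workcell import *
from h import *
c=camera("side"); crop(c,240,150,390,262,5.3,"pics/s3.png")
E
```

```text
clock: 11.75
position: [0.5635, -0.0441, 0.0813]
ee_rot: [-0.132, 0.991, 0.0, -0.0]
ft_force: [0.2, 0.2, 0.8]
grip_width: 0.568
grasp_force: 0.0
```

```bash
python3 -m inch '[{"slide":[0,-0.0008,-0.02],"yaw":0},{"slide":[0,-0.0008,-0.03],"yaw":0},{"slide":[0,-0.0008,-0.038],"yaw":0},{"slide":[0,-0.0008,-0.038],"yaw":0},{"slide":[0,-0.0008,-0.038],"yaw":0}]' && python3 -m inch '[{"slide":[0,0,0],"yaw":0},{"slide":[0,0,0],"yaw":0},{"slide":[0,0,0],"yaw":0},{"slide":[0,0,0],"yaw":0},{"slide":[0,0,0],"yaw":0},{"slide":[0,0,0],"yaw":0},{"slide":[0,0,0],"yaw":0},{"slide":[0,0,0],"yaw":0},{"slide":[0,0,0],"yaw":0},{"slide":[0,0,0],"yaw":0},{"slide":[0,0,0],"yaw":0}]' 255 60
```

```text
clock: 12.22
position: [0.5634, -0.0457, 0.0434]
ee_rot: [-0.131, 0.991, 0.0, -0.0]
ft_force: [0.7, -0.2, 1.0]
grip_width: 0.567
grasp_force: 0.0
clock: 13.13
position: [0.5639, -0.0456, 0.0438]
ee_rot: [-0.131, 0.991, 0.0, 0.001]
ft_force: [-0.7, 0.3, 6.1]
grip_width: 0.191
grasp_force: 58.6
```

```bash
python3 -m inch '[{"slide":[0,0,0.004],"yaw":0},{"slide":[0,0,0.01],"yaw":0},{"slide":[0,0,0.02],"yaw":0},{"slide":[0,0,0.03],"yaw":0},{"slide":[0,0,0.045],"yaw":0},{"slide":[0,0,0.06],"yaw":0},{"slide":[0,0,0.06],"yaw":0},{"slide":[0,0,0.06],"yaw":0}]' 
python3 - <<'E'
from workcell import *
from h import *
c=camera("side"); crop(c,200,130,400,280,4,"pics/s4.png")
E
```

```text
clock: 13.8
position: [0.5639, -0.0456, 0.1042]
ee_rot: [-0.131, 0.991, 0.0, 0.001]
ft_force: [-0.6, 0.1, -0.8]
grip_width: 0.187
grasp_force: 58.7
```

View pics/s4.png

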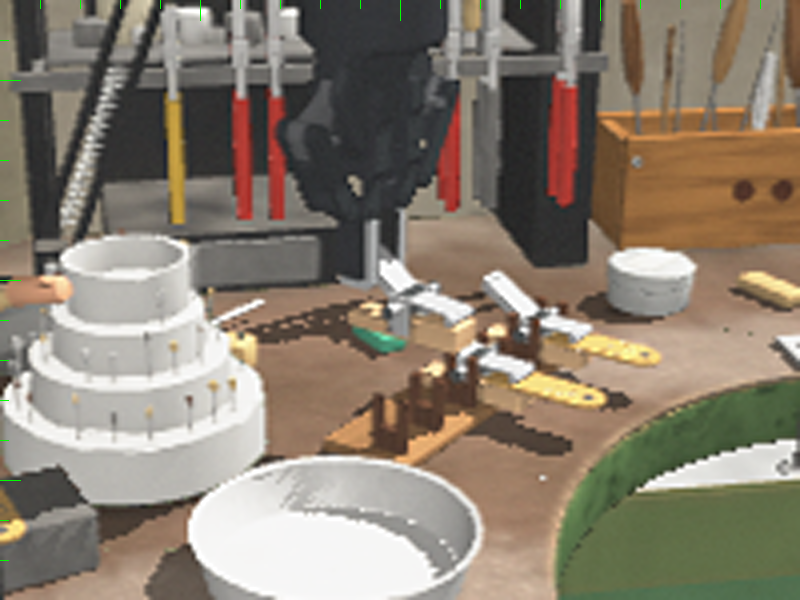

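The clip is out of the rack and held almost level at about (430,310), with the other two undisturbed. I'll carry it to the dish.

```bash
python3 -m inch '[{"slide":[-0.015,0.018,0],"yaw":0},{"slide":[-0.03,0.036,0],"yaw":0},{"slide":[-0.045,0.06,0],"yaw":0},{"slide":[-0.06,0.085,0],"yaw":0},{"slide":[-0.0745,0.109,0],"yaw":0},{"slide":[-0.0745,0.109,0],"yaw":0},{"slide":[-0.0745,0.109,0],"yaw":0},{"slide":[-0.0745,0.109,-0.02],"yaw":0},{"slide":[-0.0745,0.109,-0.035],"yaw":0},{"slide":[-0.0745,0.109,-0.045],"yaw":0},{"slide":[-0.0745,0.109,-0.05],"yaw":0},{"slide":[-0.0745,0.109,-0.05],"yaw":0},{"slide":[-0.0745,0.109,-0.05],"yaw":0}]' && for i in 1; do python3 -m inch '[{"slide":[0,0,-0.002],"yaw":0},{"slide":[0,0,-0.002],"yaw":0}]';python3 -m inch '[{"slide":[0,0,-0.002],"yaw":0},{"slide":[0,0,-0.002],"yaw":0}]'; python3 -m inch '[{"slide":[0,0,-0.002],"yaw":0},{"slide":[0,0,-0.002],"yaw":0}]'; done | grep -E "posi|ft"
```

```text
clock: 14.93
position: [0.4891, 0.0628, 0.0533]
ee_rot: [-0.131, 0.991, -0.0, -0.0]
ft_force: [0.4, 0.3, -1.1]
grip_width: 0.192
grasp_force: 58.9
position: [0.4893, 0.0634, 0.0515]
ft_force: [0.6, 0.8, -1.8]
position: [0.4889, 0.0635, 0.0492]
ft_force: [0.0, 0.4, -1.7]
position: [0.4887, 0.0634, 0.0469]
ft_force: [-0.1, 0.0, -1.4]
```

```bash
(python3 -m inch '[{"slide":[0,0,-0.002],"yaw":0},{"slide":[0,0,-0.002],"yaw":0}]';python3 -m inch '[{"slide":[0,0,-0.0015],"yaw":0},{"slide":[0,0,-0.0015],"yaw":0}]')| grep -E "posi|ft"
```

```text
position: [0.4887, 0.0633, 0.0448]
ft_force: [-0.1, 0.0, -1.1]
position: [0.4888, 0.0634, 0.0435]
ft_force: [0.4, 0.5, -0.2]
```

```bash
python3 -m inch '[{"slide":[0,0,0],"yaw":0},{"slide":[0,0,0],"yaw":0},{"slide":[0,0,0],"yaw":0},{"slide":[0,0,0],"yaw":0},{"slide":[0,0,0],"yaw":0},{"slide":[0,0,0],"yaw":0},{"slide":[0,0,0],"yaw":0}]' 130 && python3 -m inch '[{"slide":[0,0,0.03],"yaw":0},{"slide":[0,0,0.06],"yaw":0},{"slide":[0,0,0.1],"yaw":0},{"slide":[0,0,0.14],"yaw":0},{"slide":[0,-0.04,0.17],"yaw":0},{"slide":[0,-0.08,0.17],"yaw":0},{"slide":[0,-0.12,0.17],"yaw":0},{"slide":[0,-0.16,0.17],"yaw":0},{"slide":[0,-0.16,0.17],"yaw":0},{"slide":[0,-0.16,0.17],"yaw":0},{"slide":[0,-0.16,0.17],"yaw":0},{"slide":[0,-0.16,0.17],"yaw":0},{"slide":[0,-0.16,0.17],"yaw":0},{"slide":[0,-0.16,0.17],"yaw":0}]'
python3 - <<'E'
from workcell import *
from h import *
c=camera("side"); crop(c,140,160,380,340,3.3,"pics/s5.png")
E
```

```text
clock: 16.35
position: [0.4888, 0.0634, 0.0436]
ee_rot: [-0.131, 0.991, 0.0, -0.0]
ft_force: [-0.6, 0.6, 0.2]
grip_width: 0.49
grasp_force: 0.0
clock: 17.52
position: [0.489, -0.0955, 0.2135]
ee_rot: [-0.132, 0.991, 0.0, -0.0]
ft_force: [-0.5, -0.3, -0.0]
grip_width: 0.493
grasp_force: 0.0
```

View pics/s5.png

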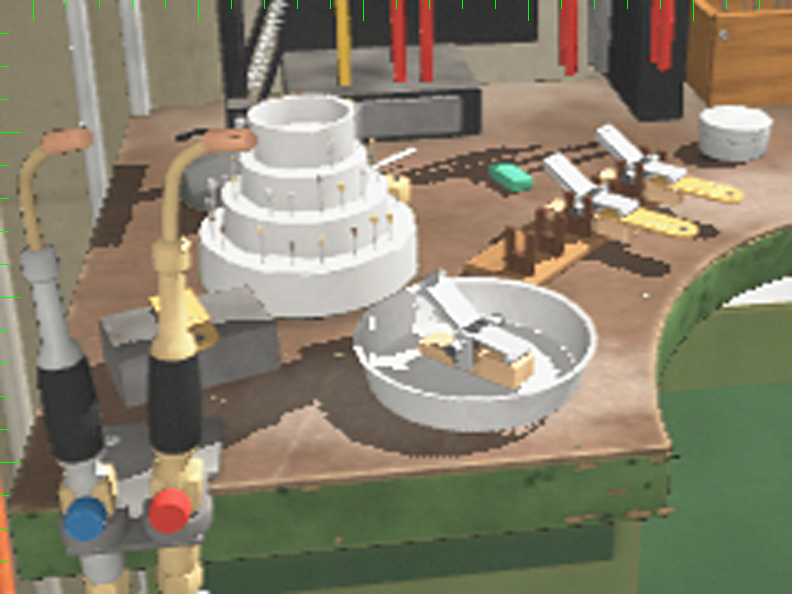

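The clip rests upright in the dish at about (480,345), and its template lies on the block at about (185,320). Both sound clips and their templates are in place, and the robot is clear of everything.

```bash
python3 -c "
from workcell import *
print(hand_in())"
```

```text
the job is handed in; nothing more can be done
None
```

The slack clip was the left one (rack y +70): its template slid at about 5 N, so I did not tug the other two; it is now in the dish with its template flat on the bench block, the two other clips stay in the rack with theirs, and the job is handed in, though no verdict came back.

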